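# Balance a pair of centrifuge buckets

## Robot

A 6-joint arm with a two-finger parallel gripper is mounted at the origin on the work surface. World frame = base frame: x ahead of the robot, y to its left, z up, the work surface at z = 0. Lengths are in m, angles in rad, forces in N, time in s.
With the tool pointing down it reaches from about 0.4 to 0.925 m from the base axis. Payload 12.5 kg.
Tool frame: the origin (TCP) lies at the very end of the fingers, on their centre line; the grasp point (between the pads) lies behind it (r.grip_depth is the y of the grasp point in the tool frame, in m); y points along the fingers, z is the direction in which the jaws open and shut, and the axes are right-handed (so a half turn about y gives the same grasp; the last joint's range is limited). The gripper opens to 95 mm and grips with 3 to 60 N. Pads are 20 mm wide; open, the fingers measure 119 mm over their backs; the gripper's body (75 mm by 180 mm) begins 59 mm behind the grasp point.
Start: joints at [-1.269, 0.491, 1.559, -0, 1.092, -0.106], TCP at [0.248, -0.574, 0.215] pointing down, gripper open.
Joint ranges: [-3.1, 3.1], [-0.84, 2.19], [0.05, 2.79], [-1.13, 4.28], [0.06, 2.93], [-2.69, 2.69]. Speed limits (rad/s): [2.22, 2.22, 2.79, 3.14, 3.14, 3.14].

## Interface

Orientations are given as a rotation vector (axis times angle).
In Python, from plant import get_obs, snapshot, order, search_frame, masks_of, pinpoint, r gives the robot as it stands.
- The arm moves only by the shell command python3 -m creep 'ROWS' [FORCE]. ROWS is JSON, a list of rows, each a list of 3 entries, a list of its own where there are three numbers: the turn, a rotation vector about the tool's x, y, z each as a share of 6 degrees, from -1 to 1, then the shift along the tool's x, y, z each as a share of 3 cm, from -1 to 1, then the closure, from 0 (fully open) to 1 (shut). In form: [[[rx, ry, rz], [tx, ty, tz], hand], ...]. A call has 1 to 10 rows; each row shifts and turns the commanded pose from where the row before left it, along the tool's axes as they then stand; what a row does not reach is not made up. A row lasts 1/8 s, in which the tool goes at most 62.5 mm and 10.7 degrees, less where a joint would pass 70% of its speed; a pose out of reach is approached as far as the arm can. A call with a number of a shift or a turn outside -1 to 1 is refused whole. A call with a gripper value outside its range is refused whole. The fingers move at their own pace and stop on an object; FORCE is the grip in N (left out, the last holds). Time passes only in rows, so rows that do not move let the fingers close. It gives the time, the measured TCP pose, the force and the opening at its end, in the units of the state.
- get_obs(): the state, without advancing time (a new reading comes with each control period).
- snapshot(name): name is "scene" or "side" or "wrist"; returns a dict with "img" (420x560x3 uint8, red, green, blue), "z_map" (420x560 float32, m along the optical axis (not along the pixel's ray), 0 where there is no reading), "vfov" (degrees; the focal length in pixels is half the picture's height over the tangent of half this angle, whatever the lens; pixels are square), "cx", "cy" (the principal point, pixels), "camera_from_world" (4x4, takes a point from world to camera coordinates). Camera axes: x right, y down, z forward; pixel columns grow to the right and rows downward; lengths in m; the calibration is good to about 2 mm. A picture is of the moment at which its call begins.
- order.finish_job(): hands the job in, once; it reports no verdict.
Trained networks look in the newest picture that a camera, given by its name, has taken for a name from the list of things; names that differ only in an ending like _2 or _b are one class to them, and where a whole thing is asked for, a point or a joint stands for the part that bears it (a point fixed in the world has none). Each returns a list of dicts, best first, with "p" (0 to 1); they miss things now and then, are a little off and sometimes report something else, mostly with a low value. They report only what shows in the picture. A call takes as long as a camera call. They do not tell look-alikes from the thing itself.
- search_frame(query, camera): "position" ([x, y, z] in m, in world coordinates, good to about 4 mm: the middle of the surface that is visible of it).
- masks_of(query, camera): "region" (420x560 bool, what is visible of it).
- pinpoint(query, camera): "position" ([x, y, z] in m, in world coordinates, good to about 4 mm: a listed point, or the origin of a listed thing).
The state is a dict: "time": time; "q": joint angles; "dq": joint speeds; "tau": joint torques, N m; "ee_pos": TCP position; "orientation": TCP orientation; "wrist_force": force on the tool from outside, world axes, zero at the start; "wrist_torque": the same for the moment, N m; "gripper_width": finger opening in m.
Only numpy, scipy, OpenCV 4.12 (cv2) and the standard library are available. Lean on these libraries where they do the work, as an engineer would, in place of code of your own. Each camera call takes 0.05 s, during which the arm holds its last target. There are 200 camera calls.

## Task

Get this pair of centrifuge buckets ready to spin: move tubes from the heavier bucket to the lighter one until the two pans of the balance stand level on their own. Every tube must end up pushed fully home in a hole of one of the buckets - press gently, never force a tube - and leave the buckets standing on their pans and everything else on the bench where it is.

Things in the scene. Friction and masses are not known exactly. Their poses are not given: they have to be found in the camera images.
- tall_1_mid (a point): Tall screw-cap tube, white plastic with a white ribbed cap, 110 mm tall over all, body 28 mm across its last 8 mm tapering to a 12 mm flat foot, cap 32 mm across and 18 mm high; weighs about 60 g (each tube up to 4% more or less). The point is its centre, half-way up, 55 mm below the top of the cap; z points up to the cap. Grip it by the cap or just under it.
- tall_2_mid (a point): Tall screw-cap tube, white plastic with a white ribbed cap, 110 mm tall over all, body 28 mm across its last 8 mm tapering to a 12 mm flat foot, cap 32 mm across and 18 mm high; weighs about 60 g (each tube up to 4% more or less). The point is its centre, half-way up, 55 mm below the top of the cap; z points up to the cap. Grip it by the cap or just under it.
- short_1_mid (a point): Short screw-cap tube, white plastic with a white ribbed cap, 82 mm tall over all, body 28 mm across its last 8 mm tapering to a 12 mm flat foot, cap 32 mm across and 18 mm high; weighs about 30 g (each tube up to 4% more or less). The point is its centre, half-way up, 41 mm below the top of the cap; z points up to the cap. Grip it by the cap or just under it.
- short_2_mid (a point): Short screw-cap tube, white plastic with a white ribbed cap, 82 mm tall over all, body 28 mm across its last 8 mm tapering to a 12 mm flat foot, cap 32 mm across and 18 mm high; weighs about 30 g (each tube up to 4% more or less). The point is its centre, half-way up, 41 mm below the top of the cap; z points up to the cap. Grip it by the cap or just under it.
- bucket_a: Centrifuge bucket, 0.95 kg: metal cup 142 x 46 mm, 42 mm high, with a grey insert and small ears at the short ends, standing loose on one of the pans (4 to 5 mm of play inside the lip). Origin: centre of its underside, x along its length, z up. Three round holes 30 mm across in a row at x = -44, 0, +44 mm, y = 0, with rubber-padded floors 6 mm above the origin (1 mm give per 6 N). One bucket starts with three tubes, the other with one.
- bucket_b: The other bucket, the same in every way as bucket_a; which pan each stands on varies.
- bucket_a_mouth (a point): Centre of the mouth of the middle hole of bucket_a, 42 mm above its underside, 36 mm above the hole's floor; axes as the bucket's. In every hole a sprung steel finger on the -y side bears on the tube: a tube set in lightly is held up 6 mm above the floor. Pushed with 6 to 10 N (the pan first sinks to its stop) it snaps past the finger, slides home and comes up firm; 12 to 16 N is ample. Drawing one out takes 2 to 6 N.
- bucket_b_mouth (a point): Centre of the mouth of the middle hole of bucket_b, 42 mm above its underside, 36 mm above the hole's floor; axes as the bucket's. In every hole a sprung steel finger on the -y side bears on the tube: a tube set in lightly is held up 6 mm above the floor. Pushed with 6 to 10 N (the pan first sinks to its stop) it snaps past the finger, slides home and comes up firm; 12 to 16 N is ample. Drawing one out takes 2 to 6 N.
- balance: Two-pan balance, fixed: base 150 x 300 mm, 36 mm high; middle housing and needle up to 135 mm high. Origin: centre of its underside; y along the beam to the left pan, x away from the robot, z up. Pans: steel trays 158 x 60 mm with a 6 mm lip, centred at y = +115 and -115 mm, floors 90 mm above the bench when level. They stay horizontal; one rises as the other sinks.
- beam (a joint): Tilt of the balance's beam, rad: 0 level, positive when the left (+y) pan is down; 0.0022 rad (0.25 mm of pan travel) for each gram of difference, stops at +-0.087 rad (one pan 10 mm low, the other 10 mm high); at rest in 1 to 2 s. On its stop, a pan pushed down with more than about 2 N still gives way on its overload spring, about 1 mm per newton, up to 14 mm.
- pot_1: Bystander: small specimen pot with a yellow lid, 47 mm across, 56 mm tall; origin under its centre.
- pot_2: Bystander: another such pot.
- marker: Bystander: black marker pen lying on the bench, 125 mm long (along its y), 14 mm thick; origin under its middle.
- dish: Bystander: low white dish, 90 mm across, 16 mm high; origin under its centre.
- jar: Bystander: glass jar with a metal lid, 76 mm across, 95 mm tall; origin under its centre.
- beaker: Bystander: empty glass beaker, 60 mm across, 75 mm tall; origin under its centre.
Mind the look-alikes: they are no part of the job. What is shaped like the part that bears short_1_mid but turquoise is not meant.

How it is judged:
At the end, for the whole second after the job is handed in: All four tubes stand in holes of the two buckets, each within 2.5 mm of resting on its hole's floor; the beam is at rest within 0.026 rad of level (pans within 3 mm of their level height); both buckets stand upright on their pans (((z of tall_1_mid in the frame of bucket_a between 0.055 and 0.0635 m and x of tall_1_mid in the frame of bucket_a between -0.054 and 0.054 m and y of tall_1_mid in the frame of bucket_a between -0.006 and 0.006 m) or (z of tall_1_mid in the frame of bucket_b between 0.055 and 0.0635 m and x of tall_1_mid in the frame of bucket_b between -0.054 and 0.054 m and y of tall_1_mid in the frame of bucket_b between -0.006 and 0.006 m)) and ((z of tall_2_mid in the frame of bucket_a between 0.055 and 0.0635 m and x of tall_2_mid in the frame of bucket_a between -0.054 and 0.054 m and y of tall_2_mid in the frame of bucket_a between -0.006 and 0.006 m) or (z of tall_2_mid in the frame of bucket_b between 0.055 and 0.0635 m and x of tall_2_mid in the frame of bucket_b between -0.054 and 0.054 m and y of tall_2_mid in the frame of bucket_b between -0.006 and 0.006 m)) and ((z of short_1_mid in the frame of bucket_a between 0.041 and 0.0495 m and x of short_1_mid in the frame of bucket_a between -0.054 and 0.054 m and y of short_1_mid in the frame of bucket_a between -0.006 and 0.006 m) or (z of short_1_mid in the frame of bucket_b between 0.041 and 0.0495 m and x of short_1_mid in the frame of bucket_b between -0.054 and 0.054 m and y of short_1_mid in the frame of bucket_b between -0.006 and 0.006 m)) and ((z of short_2_mid in the frame of bucket_a between 0.041 and 0.0495 m and x of short_2_mid in the frame of bucket_a between -0.054 and 0.054 m and y of short_2_mid in the frame of bucket_a between -0.006 and 0.006 m) or (z of short_2_mid in the frame of bucket_b between 0.041 and 0.0495 m and x of short_2_mid in the frame of bucket_b between -0.054 and 0.054 m and y of short_2_mid in the frame of bucket_b between -0.006 and 0.006 m)) and value of joint beam between -0.026 and 0.026 rad and velocity of joint beam between -0.03 and 0.03 rad/s and distance of each of bucket_a, bucket_b from where it was at the start of the episode below 0.03 m and angle between each of bucket_a, bucket_b's own z axis and vertical below 0.08 rad); the robot touches nothing.
It fails at once if a tube is forced: more than 35 N between a tube and a bucket, of which the finger's grip makes about 13 N (contact force between any of tall_1, tall_2, short_1, short_2 and bucket_a above 35 N or contact force between any of tall_1, tall_2, short_1, short_2 and bucket_b above 35 N).
It fails at once if a bucket is lifted off its pan or tipped (distance of any of bucket_a, bucket_b from where it was at the start of the episode above 0.045 m or angle between any of bucket_a, bucket_b's own z axis and vertical above 0.2 rad).
It fails at once if a bystander is moved by more than 25 mm or knocked over (distance of any of pot_1, pot_2, marker, dish, jar, beaker from where it was at the start of the episode above 0.025 m or angle between any of pot_1, pot_2, marker, dish, jar, beaker's own z axis and vertical above 0.35 rad).
It also fails if it takes over 45 s, if anything falls off the work surface, if the arm or the gripper's body presses on something with over 40 N, if the wrist force passes 120 N, or if a joint passes its speed limit or range.

## Working session

There is one attempt and no reset: what is moved stays moved. The work goes in short steps, Python scripts to look and compute and a shell command to move; the robot and the scene stay as the last step left them, time stands still between calls to the robot, and variables do not carry over. Pictures are saved under pics/ and viewed, about 8 in all and at most 12, crops included, and the job is handed in when it is done.

```bash
mkdir -p pics; ls; python3 - <<'E'
from plant import *
import cv2,numpy as np
o=get_obs();print({k:np.round(v,3).tolist() if k!='time' else v for k,v in o.items()},r.grip_depth)
ims=[]
for c in ['scene','side']:
    s=snapshot(c);cv2.imwrite(f'pics/{c}0.png',s['img'][:,:,::-1]);print(c,s['vfov'],s['cx'],s['cy'],np.round(s['camera_from_world'],3).tolist())
    for q in ['tall_1_mid','short_1_mid','bucket_a_mouth','bucket_a','balance']:
        print(q,[(np.round(d['position'],3).tolist(),round(d['p'],2)) for d in pinpoint(q,c)])
E
```

```text
pics
{'time': 0.0, 'q': [-1.269, 0.492, 1.559, 0.0, 1.092, -0.106], 'dq': [0.001, 0.001, -0.002, -0.001, -0.0, 0.001], 'tau': [-0.0, -61.265, -25.818, 0.069, 0.048, -0.0], 'ee_pos': [0.248, -0.573, 0.214], 'orientation': [-0.413, 1.998, -1.996], 'wrist_force': [0.529, -0.036, -0.217], 'wrist_torque': [-0.0, -0.008, -0.057], 'gripper_width': 0.095} -0.0188
scene 44.634358237547296 283.0800316265509 209.1743805384344 [[-0.165, 0.986, 0.018, 0.102], [0.685, 0.127, -0.718, -0.313], [-0.71, -0.106, -0.696, 1.71], [0.0, 0.0, 0.0, 1.0]]
tall_1_mid [([0.469, -0.104, 0.141], 0.52)]
short_1_mid [([0.524, -0.222, 0.036], 0.76), ([0.515, -0.105, 0.128], 0.64)]
bucket_a_mouth [([0.519, -0.107, 0.121], 0.91)]
bucket_a [([0.516, -0.11, 0.083], 0.87), ([0.544, 0.118, 0.104], 0.61)]
balance [([0.527, 0.002, 0.004], 0.93)]
side 55.14501512126125 285.20903628358604 214.72866105745726 [[0.997, -0.077, 0.014, -0.571], [-0.039, -0.648, -0.761, 0.131], [0.068, 0.758, -0.649, 0.972], [0.0, 0.0, 0.0, 1.0]]
tall_1_mid [([0.473, -0.106, 0.139], 0.86)]
short_1_mid [([0.522, -0.224, 0.042], 0.96), ([0.516, -0.107, 0.126], 0.74)]
bucket_a_mouth [([0.515, -0.111, 0.124], 0.75), ([0.475, -0.108, 0.14], 0.64)]
bucket_a [([0.546, 0.115, 0.102], 0.84), ([0.516, -0.107, 0.083], 0.6), ([0.475, -0.106, 0.14], 0.51)]
balance [([0.53, 0.005, 0.002], 0.79), ([0.374, -0.122, 0.003], 0.62)]
```

View pics/scene0.png

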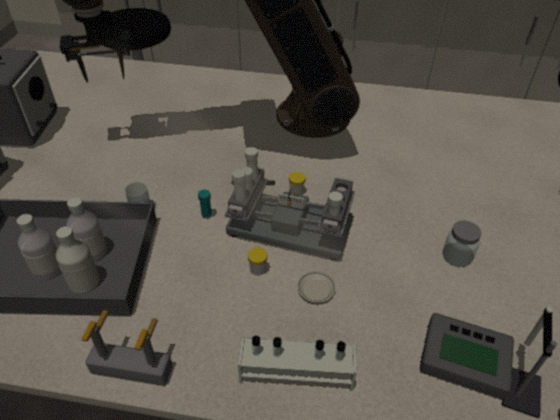

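View pics/side0.png

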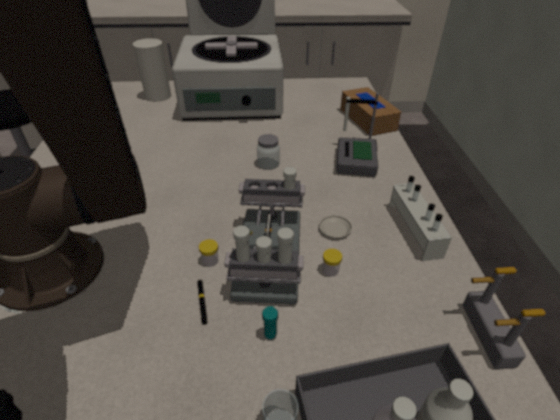

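Right (-y) bucket holds three tubes, with the middle one shorter. The left one holds a single tube in its far hole (scene px 335,200), and its other two holes are empty. Next I measure the heights and axes.

```bash
cat > h.py <<'E'
from plant import *
import numpy as np,cv2
from scipy.spatial.transform import Rotation as Ro
def cloud(c):
    s=snapshot(c);z=s['z_map'];f=210/np.tan(np.radians(s['vfov']/2))
    v,u=np.indices(z.shape);P=np.stack([(u-s['cx'])/f*z,(v-s['cy'])/f*z,z],-1)
    T=s['camera_from_world'];W=(P-T[:3,3])@T[:3,:3]
    W[z<=0]=np.nan
    return s,W
def st():
    o=get_obs();R=Ro.from_rotvec(o['orientation']).as_matrix()
    print('t',round(o['time'],2),'tcp',np.round(o['ee_pos'],4),'F',np.round(o['wrist_force'],1),'w',round(o['gripper_width'],4));print(np.round(R,3));return o,R
E
python3 - <<'E'
from h import *
st()
for c in ['scene','side']:
    s,W=cloud(c)
    for sg in (-1,1):
        P=W.reshape(-1,3);m=(abs(P[:,0]-.53)<.12)&(abs(P[:,1]-sg*.115)<.06)&(P[:,2]>.07);P=P[m]
        print(c,sg)
        H=P[P[:,2]>.139]
        # cluster along x
        k=np.zeros((60,60),np.uint8);ij=((H[:,:2]-[.40,sg*.115-.075])/.004).astype(int).clip(0,59);np.add.at(k,(ij[:,0],ij[:,1]),1)
        n,l,_,ce=cv2.connectedComponentsWithStats((k>0).astype(np.uint8),connectivity=4)
        for i in range(1,n):
            Q=H[l[ij[:,0],ij[:,1]]==i]
            if len(Q)<25: continue
            zt=np.percentile(Q[:,2],97);t=Q[Q[:,2]>zt-.005]
            print(' top z',round(zt,4),'xy range',np.round([*t.min(0)[:2],*t.max(0)[:2]],3),'mid',np.round((t.min(0)+t.max(0))[:2]/2,4),len(t))
        rim=P[(P[:,2]>.1)&(P[:,2]<.165)]
        print(' zhist',np.histogram(P[:,2],bins=np.arange(.07,.21,.006))[0])
E
```

```text
t 0.6 tcp [ 0.2479 -0.5738  0.2147] F [ 0.1 -0.6  0.7] w 0.0947
[[-0.918  0.     0.397]
 [-0.397 -0.    -0.918]
 [ 0.    -1.     0.   ]]
scene -1
 top z 0.1973 xy range [ 0.461 -0.121  0.492 -0.092] mid [ 0.4762 -0.1065] 87
 top z 0.17 xy range [ 0.505 -0.122  0.534 -0.095] mid [ 0.5195 -0.1085] 60
 top z 0.1973 xy range [ 0.546 -0.133  0.579 -0.102] mid [ 0.5627 -0.1174] 106
 zhist [ 23 129 177  50  46  55  68 124 319  69  33  50  46  43  53  62 100  34
  42  60 154  63   0]
scene 1
 top z 0.145 xy range [0.473 0.096 0.553 0.146] mid [0.513  0.1213] 191
 top z 0.1891 xy range [0.574 0.096 0.609 0.126] mid [0.5914 0.1112] 113
 zhist [ 34  59   7   1  77 184  78  21  36  84  98 348 208  24  20  21  14  27
  38 105   8   0   0]
side -1
 top z 0.197 xy range [ 0.458 -0.121  0.489 -0.089] mid [ 0.4734 -0.1054] 153
 top z 0.1696 xy range [ 0.502 -0.126  0.533 -0.094] mid [ 0.5175 -0.1103] 154
 top z 0.1973 xy range [ 0.545 -0.132  0.576 -0.1  ] mid [ 0.5604 -0.1159] 152
 zhist [  3 164 302 135 131 146 148 268 710 104  75  76  79  69  82  93 195  42
  61  70 205 134   0]
side 1
 top z 0.1888 xy range [0.573 0.096 0.605 0.128] mid [0.5888 0.1117] 91
 zhist [ 21  43  35   0  67 204 146 108 113 185 163 374 256  24  22  23  17  27
  29  90   1   0   0]
```

Heights settle it: the right bucket holds tall, short, tall (tops at 0.197, 0.170 and 0.197) and the left holds one short. Moving one tall tube gives about 90 g on each side. I'll take the near tall tube at (0.475, -0.106) and put it in the left near hole, at about (0.503, 0.122). The bucket yaw is about -7°.

```bash
python3 -m creep '[[[0,1,0],[0,-0.6,0],0.3],[[0,1,0],[0,-0.6,0],0.3],[[0,1,0],[0,-0.6,0],0.3],[[0,1,0],[0,-0.6,0],0.3],[[0,1,0],[0,-0.6,0],0.3]]' 12
python3 -m creep '[[[0,0,0],[-0.35,0,-1],0.3],[[0,0,0],[-0.35,0,-1],0.3],[[0,0,0],[-0.35,0,-1],0.3],[[0,0,0],[-0.35,0,-1],0.3],[[0,0,0],[-0.35,0,-1],0.3],[[0,0,0],[-0.35,0,-1],0.3],[[0,0,0],[-0.35,0,-1],0.3],[[0,0,0],[-0.35,0,-1],0.3]]'
python3 -m creep '[[[0,0,0],[-0.35,0,-1],0.3],[[0,0,0],[-0.35,0,-1],0.3],[[0,0,0],[-0.35,0,-1],0.3],[[0,0,0],[-0.35,0,-1],0.3],[[0,0,0],[-0.35,0,-1],0.3],[[0,0,0],[-0.35,0,-1],0.3],[[0,0,0],[-0.35,0,-1],0.3],[[0,0,0],[0,0,0],0.3],[[0,0,0],[0,0,0],0.3]]'
python3 - <<'E'
from h import *
st();s,W=cloud('wrist');cv2.imwrite('pics/w1.png',s['img'][:,:,::-1])
P=W.reshape(-1,3);print(np.nanmin(P,0),np.nanmax(P,0))
np.save('w1.npy',W)
for q in ['tall_1_mid','short_1_mid','bucket_a','bucket_a_mouth']:
    print(q,[(np.round(d['position'],3).tolist(),round(d['p'],2)) for d in pinpoint(q,'wrist')])
E
```

```text
time: 1.32
ee_pos: [0.2478, -0.5737, 0.3053]
orientation: [-0.129, -2.16, 2.16]
wrist_force: [-0.4, -0.8, 0.1]
gripper_width: 0.0665
time: 2.33
ee_pos: [0.3594, -0.3441, 0.3048]
orientation: [-0.126, -2.161, 2.162]
wrist_force: [0.4, 0.0, -0.0]
gripper_width: 0.0666
time: 3.45
ee_pos: [0.4562, -0.1453, 0.3046]
orientation: [-0.125, -2.162, 2.162]
wrist_force: [0.4, -0.1, -0.7]
gripper_width: 0.0666
t 3.45 tcp [ 0.4562 -0.1453  0.3046] F [ 0.4 -0.1 -0.7] w 0.0666
[[-0.993 -0.    -0.115]
 [ 0.115 -0.    -0.993]
 [ 0.    -1.     0.   ]]
[ 0.10957314 -0.52478991 -0.00364938] [0.68711434 0.2788561  0.42663211]
tall_1_mid [([0.472, -0.107, 0.142], 0.68)]
short_1_mid [([0.517, -0.114, 0.133], 0.96)]
bucket_a [([0.549, 0.119, 0.097], 0.71), ([0.517, -0.11, 0.081], 0.66)]
bucket_a_mouth [([0.519, -0.107, 0.122], 0.68)]
```

View pics/w1.png

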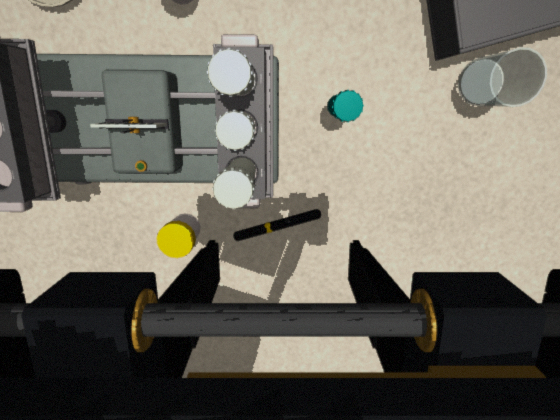

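The wrist view shows three caps in a column at px (231,72), (235,130) and (233,188), with the jaws square to the row. The pot at (175,240) and the pen at (278,225) are low and clear. I'll fit the cap centres from the wrist depth.

```bash
cat >> h.py <<'E'
def caps(W,cx,cy,r=.03,zmin=.15):
    P=W.reshape(-1,3);m=(np.hypot(P[:,0]-cx,P[:,1]-cy)<r)&(P[:,2]>zmin);Q=P[m]
    if len(Q)<20: return None
    zt=np.median(Q[Q[:,2]>np.percentile(Q[:,2],90)-.003][:,2]);t=Q[abs(Q[:,2]-zt)<.004]
    (c,rad)=cv2.minEnclosingCircle((t[:,:2]*1000).astype(np.float32));return np.round([c[0]/1000,c[1]/1000,zt,rad/1000],4)
E
python3 - <<'E'
from h import *
W=np.load('w1.npy')
for p in [(.475,-.106),(.519,-.110),(.562,-.116)]: print(caps(W,*p,r=.021))
P=W.reshape(-1,3)
E
```

```text
[ 0.4852 -0.1102  0.4224  0.0153]
[ 0.5158 -0.1114  0.168   0.0167]
[ 0.5593 -0.1181  0.1958  0.0167]
```

```bash
python3 -m creep '[[[0,0,0],[-0.22,0,-0.69],0.3],[[0,0,0],[-0.21,0,-0.69],0.3],[[0,0,0],[0,0,0],0.3]]'
python3 - <<'E'
from h import *
st();s,W=cloud('wrist');cv2.imwrite('pics/w2.png',s['img'][:,:,::-1])
print(caps(np.where(W[...,2:]<.23,W,np.nan),.474,-.1055,.022))
E
python3 -m creep '[[[0,0,0],[0,0.9,0],0.3],[[0,0,0],[0,0.9,0],0.3],[[0,0,0],[0,0.9,0],0.3]]'
```

```text
time: 4.08
ee_pos: [0.4741, -0.1049, 0.3046]
orientation: [-0.124, -2.162, 2.162]
wrist_force: [1.2, -0.1, -0.3]
gripper_width: 0.0667
t 4.08 tcp [ 0.4741 -0.1049  0.3046] F [ 1.2 -0.1 -0.3] w 0.0667
[[-0.993  0.    -0.114]
 [ 0.114 -0.    -0.993]
 [-0.    -1.     0.   ]]
[ 0.4721 -0.1066  0.196   0.0169]
time: 4.5
ee_pos: [0.4736, -0.1062, 0.2229]
orientation: [-0.126, -2.161, 2.162]
wrist_force: [0.1, 0.0, -0.2]
gripper_width: 0.067
```

```bash
python3 -m creep '[[[0,0,0],[-0.03,0.9,0],0.3],[[0,0,0],[0,0.9,0],0.3],[[0,0,0],[0,0,0],0.3]]' 8
python3 -m creep '[[[0,0,0],[0,0,0],1],[[0,0,0],[0,0,0],1],[[0,0,0],[0,0,0],1],[[0,0,0],[0,0,0],1],[[0,0,0],[0,0,0],1]]' 8
python3 -m creep '[[[0,0,0],[0,0,0],1],[[0,0,0],[0,0,0],1]]' 30
```

```text
time: 4.88
ee_pos: [0.4739, -0.106, 0.1685]
orientation: [-0.123, -2.161, 2.159]
wrist_force: [-0.2, 0.1, 0.3]
gripper_width: 0.0667
time: 5.5
ee_pos: [0.4749, -0.1054, 0.1698]
orientation: [-0.126, -2.162, 2.162]
wrist_force: [0.4, -0.8, 1.0]
gripper_width: 0.0318
time: 5.75
ee_pos: [0.4749, -0.1054, 0.1696]
orientation: [-0.125, -2.162, 2.162]
wrist_force: [0.5, -0.2, 0.4]
gripper_width: 0.0316
```

```bash
python3 -m creep '[[[0,0,0],[0,-0.2,0],1],[[0,0,0],[0,-0.2,0],1],[[0,0,0],[0,-0.2,0],1],[[0,0,0],[0,-0.2,0],1],[[0,0,0],[0,-0.2,0],1]]'
python3 -m creep '[[[0,0,0],[0,-0.3,0],1],[[0,0,0],[0,-0.4,0],1],[[0,0,0],[0,-0.5,0],1],[[0,0,0],[0,-0.6,0],1],[[0,0,0],[0,-0.6,0],1],[[0,0,0],[0,0,0],1]]'
python3 - <<'E'
from h import *
st()
s,W=cloud('side');cv2.imwrite('pics/s2.png',cv2.resize(s['img'][120:330,170:380,::-1],(630,630))[:600])
for p in [(.5175,-.110),(.561,-.117),(.590,.1115)]: print(caps(np.where(W[...,2:]<.23,W,np.nan),*p,.022))
s,W=cloud('wrist');cv2.imwrite('pics/w3.png',s['img'][:,:,::-1])
for p in [(.5175,-.110),(.561,-.117),(.590,.1115)]: print(caps(np.where(W[...,2:]<.23,W,np.nan),*p,.022))
for c in ['side','wrist']:
  for q in ['bucket_a','bucket_a_mouth']: print(c,q,[(np.round(d['position'],3).tolist(),round(d['p'],2)) for d in pinpoint(q,c)])
E
```

```text
time: 6.38
ee_pos: [0.4749, -0.1055, 0.2002]
orientation: [-0.126, -2.162, 2.162]
wrist_force: [-0.3, -0.4, -0.8]
gripper_width: 0.0311
time: 7.12
ee_pos: [0.4752, -0.1055, 0.273]
orientation: [-0.128, -2.162, 2.164]
wrist_force: [0.6, -0.0, -0.7]
gripper_width: 0.0314
t 7.12 tcp [ 0.4752 -0.1055  0.273 ] F [ 0.6 -0.  -0.7] w 0.0314
[[-0.993  0.003 -0.116]
 [ 0.116 -0.001 -0.993]
 [-0.003 -1.     0.001]]
[ 0.5171 -0.1102  0.168   0.0165]
[ 0.5621 -0.1155  0.1961  0.0169]
[0.5892 0.1124 0.1879 0.0165]
[ 0.5159 -0.1111  0.1681  0.0168]
[ 0.5593 -0.1175  0.1959  0.0168]
[0.5846 0.1014 0.1525 0.009 ]
side bucket_a [([0.545, 0.114, 0.099], 0.77), ([0.517, -0.108, 0.084], 0.6)]
side bucket_a_mouth [([0.518, -0.109, 0.123], 0.9), ([0.477, -0.107, 0.243], 0.23)]
wrist bucket_a [([0.549, 0.121, 0.101], 0.83), ([0.516, -0.111, 0.081], 0.79)]
wrist bucket_a_mouth [([0.516, -0.111, 0.123], 0.83)]
```

View pics/s2.png

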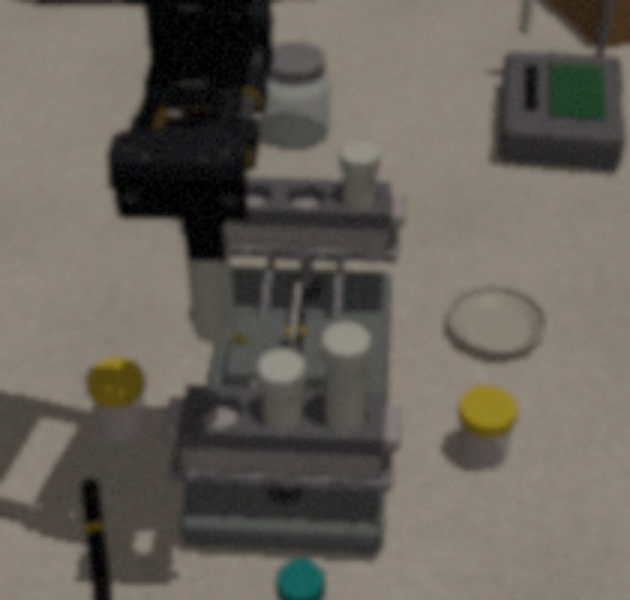

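The side view shows the tube held clear, hanging at px (210,300), with the near hole at (225,415) empty and the rest undisturbed. I'll carry it over to the left.

```bash
python3 -m creep '[[[0,0,0],[0,0,-0.5],1],[[0,0,0],[0,0,-1],1],[[0,0,0],[0,0,-1],1],[[0,0,0],[0,0,-1],1],[[0,0,0],[0,0,-1],1],[[0,0,0],[0,0,-1],1],[[0,0,0],[-0.05,0,-1],1],[[0,0,0],[0,0,-0.8],1],[[0,0,0],[0,0,-0.33],1],[[0,0,0],[0,0,0],1]]'
python3 - <<'E'
from h import *
o,R=st()
s,W=cloud('wrist');cv2.imwrite('pics/w4.png',s['img'][:,:,::-1]);np.save('w4.npy',W)
print(caps(np.where(W[...,2:]<.23,W,np.nan),.590,.1115,.022))
for q in ['bucket_a','bucket_a_mouth','tall_1_mid','short_1_mid']: print(q,[(np.round(d['position'],3).tolist(),round(d['p'],2)) for d in pinpoint(q,'wrist')])
E
```

```text
time: 8.68
ee_pos: [0.5025, 0.1223, 0.2714]
orientation: [-0.124, -2.162, 2.162]
wrist_force: [0.5, -0.6, -1.6]
gripper_width: 0.0314
t 8.68 tcp [0.5025 0.1223 0.2714] F [ 0.5 -0.6 -1.6] w 0.0314
[[-0.993 -0.    -0.114]
 [ 0.114 -0.    -0.993]
 [ 0.    -1.     0.   ]]
[0.5878 0.111  0.1878 0.0167]
bucket_a [([0.518, -0.108, 0.08], 0.83), ([0.551, 0.119, 0.098], 0.57), ([0.526, -0.001, -0.0], 0.29)]
bucket_a_mouth []
tall_1_mid [([0.501, 0.123, 0.245], 0.83), ([0.548, 0.12, 0.101], 0.17)]
short_1_mid [([0.518, -0.112, 0.128], 0.55)]
```

View pics/w4.png

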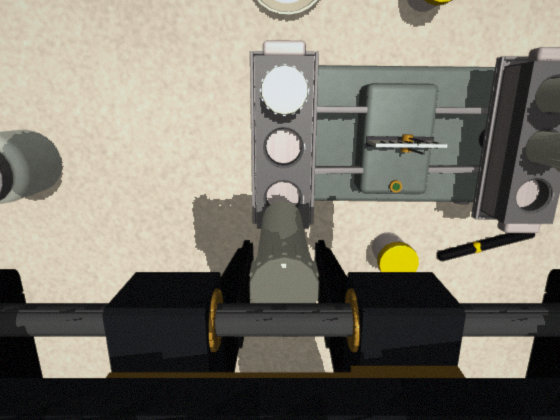

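```bash
python3 - <<'E'
from h import *
W=np.load('w4.npy');s=snapshot('wrist');T=s['camera_from_world'];C=-T[:3,:3].T@T[:3,3]
Z=W[...,2]
box=(abs(W[...,0]-.545)<.07)&(abs(W[...,1]-.117)<.022)&(abs(Z-.142)<.006)
zt=np.median(Z[box]);print('rim z',zt,'cam',np.round(C,3))
I=C+(W-C)*((zt-C[2])/(Z-C[2]))[...,None]   # ray hits plane
low=(Z<zt-.005)
for x0,y0 in [(.546,.1165),(.503,.122)]:
    m=low&(np.hypot(I[...,0]-x0,I[...,1]-y0)<.0195)
    n,l,stt,ce=cv2.connectedComponentsWithStats(m.astype(np.uint8));i=1+np.argmax(stt[1:,4])
    p=(I[l==i][:,:2]*1000).astype(np.float32);c,rd=cv2.minEnclosingCircle(p);print('hole',np.round(c,1),rd,len(p),'mean',p.mean(0),'ext',p.min(0),p.max(0))
# bucket edges in bucket coordinates (yaw -6.6deg)
top=W[abs(Z-zt)<.003];top=top[(abs(top[:,1]-.117)<.05)&(top[:,0]>.46)&(top[:,0]<.64)]
print('rect',cv2.minAreaRect((top[:,:2]*1000).astype(np.float32)))
# tube slices
from scipy.optimize import least_squares
for a in np.arange(.19,.262,.01):
    Q=W[(abs(Z-a)<.004)&(abs(W[...,0]-.5)<.03)&(abs(W[...,1]-.123)<.02)]
    if len(Q)<15: continue
    f=least_squares(lambda v:np.hypot(Q[:,0]-v[0],Q[:,1]-v[1])-v[2],[.502,.122,.012],loss='soft_l1',f_scale=.001)
    print('slice',round(a,3),len(Q),np.round(f.x,4),'yext',Q[:,1].min().round(4),Q[:,1].max().round(4),'xmax',Q[:,0].max().round(4))
E
```

```text
rim z 0.14206041371385314 cam [0.58  0.111 0.442]
hole [544.6 116.8] 14.697360038757324 977 mean [544.7229  116.78749] ext [530.1804  102.39923] [558.8112  131.31532]
hole [501.3 122.2] 14.629680633544922 601 mean [505.11615 121.67356] ext [491.96344 107.76586] [515.6544  136.73962]
rect ((546.2012329101562, 116.6624755859375), (46.17472457885742, 145.79446411132812), 82.89215850830078)
slice 0.2 106 [0.4999 0.123  0.0137] yext 0.1091 0.1364 xmax 0.514
slice 0.21 118 [0.4998 0.1229 0.0138] yext 0.109 0.1359 xmax 0.5138
slice 0.22 136 [0.4998 0.1227 0.0138] yext 0.1092 0.1363 xmax 0.514
slice 0.23 160 [0.4998 0.1226 0.0138] yext 0.1087 0.136 xmax 0.514
slice 0.24 185 [0.4999 0.1224 0.0137] yext 0.1085 0.136 xmax 0.5141
slice 0.25 211 [0.4998 0.1223 0.0138] yext 0.1083 0.1354 xmax 0.5141
slice 0.26 240 [0.4999 0.1221 0.0137] yext 0.1084 0.1356 xmax 0.5143
```

Tube axis is at (499.9, 122.8) and the near hole at (501.1, 122.1). I'll correct by about 1 mm and descend.

```bash
python3 -m creep '[[[0,0,0],[-0.04,0.3,0.02],1],[[0,0,0],[0,0.5,0],1],[[0,0,0],[0,0.4,0],1],[[0,0,0],[0,0.2,0],1],[[0,0,0],[0,0,0],1]]'
python3 -m creep '[[[0,0,0],[0,0.2,0],1],[[0,0,0],[0,0.2,0],1],[[0,0,0],[0,0.2,0],1],[[0,0,0],[0,0,0],1]]'
python3 -m creep '[[[0,0,0],[0,0.15,0],1],[[0,0,0],[0,0.15,0],1],[[0,0,0],[0,0,0],1]]'
```

```text
time: 9.6
ee_pos: [0.5038, 0.121, 0.2291]
orientation: [-0.124, -2.161, 2.162]
wrist_force: [-0.0, -0.6, -0.1]
gripper_width: 0.0314
time: 10.1
ee_pos: [0.5037, 0.121, 0.2111]
orientation: [-0.124, -2.161, 2.162]
wrist_force: [-0.7, 0.0, -0.5]
gripper_width: 0.0314
time: 10.48
ee_pos: [0.5037, 0.121, 0.2022]
orientation: [-0.125, -2.161, 2.162]
wrist_force: [0.6, 0.6, -1.0]
gripper_width: 0.0317
```

```bash
python3 -m creep '[[[0,0,0],[0,0.15,0],1],[[0,0,0],[0,0.15,0],1],[[0,0,0],[0,0.15,0],1],[[0,0,0],[0,0,0],1]]'
python3 -m creep '[[[0,0,0],[0,0.15,0],1],[[0,0,0],[0,0.15,0],1],[[0,0,0],[0,0.15,0],1],[[0,0,0],[0,0,0],1]]'
```

```text
time: 10.98
ee_pos: [0.5037, 0.1209, 0.1886]
orientation: [-0.124, -2.161, 2.162]
wrist_force: [-0.4, 0.4, 0.1]
gripper_width: 0.0311
time: 11.48
ee_pos: [0.5039, 0.1211, 0.1753]
orientation: [-0.125, -2.162, 2.162]
wrist_force: [0.3, 2.1, 2.1]
gripper_width: 0.0316
```

```bash
python3 -m creep '[[[0,0,0],[0,0.1,0],1],[[0,0,0],[0,0.1,0],1],[[0,0,0],[0,0,0],1]]'
```

```text
time: 11.85
ee_pos: [0.5041, 0.1213, 0.1698]
orientation: [-0.127, -2.163, 2.161]
wrist_force: [0.4, 5.8, 6.0]
gripper_width: 0.0315
```

```bash
python3 -m creep '[[[0,0,0],[0,0.06,-0.02],1],[[0,0,0],[0,0.06,0],1],[[0,0,0],[0,0,0],1]]'
```

```text
time: 12.22
ee_pos: [0.5041, 0.1218, 0.166]
orientation: [-0.126, -2.162, 2.161]
wrist_force: [0.5, 4.6, 4.0]
gripper_width: 0.0311
```

```bash
python3 -m creep '[[[0,0,0],[0,0.06,-0.02],1],[[0,0,0],[0,0.06,0],1],[[0,0,0],[0,0,0],1]]'
```

```text
time: 12.6
ee_pos: [0.5042, 0.1221, 0.1626]
orientation: [-0.126, -2.162, 2.162]
wrist_force: [-0.7, 3.3, 8.1]
gripper_width: 0.0312
```

```bash
python3 -m creep '[[[0,0,0],[0,0.06,0],1],[[0,0,0],[0,0.06,0],1],[[0,0,0],[0,0,0],1]]'
```

```text
time: 12.98
ee_pos: [0.5042, 0.1222, 0.1593]
orientation: [-0.126, -2.162, 2.162]
wrist_force: [-1.5, 2.6, 10.3]
gripper_width: 0.0312
```

```bash
python3 -m creep '[[[0,0,0],[0,0.06,0],1],[[0,0,0],[0,0.07,0],1],[[0,0,0],[0,0,0],1]]'
```

```text
time: 13.35
ee_pos: [0.5043, 0.1222, 0.1557]
orientation: [-0.127, -2.162, 2.162]
wrist_force: [-1.9, 2.8, 13.9]
gripper_width: 0.0317
```

```bash
python3 -m creep '[[[0,0,0],[0,-0.12,0],1],[[0,0,0],[0,-0.12,0],1],[[0,0,0],[0,-0.12,0],1],[[0,0,0],[0,0,0],1]]' 8
python3 -m creep '[[[0,0,0],[0,0,0],0.6],[[0,0,0],[0,0,0],0.4],[[0,0,0],[0,0,0],0.3],[[0,0,0],[0,0,0],0.3],[[0,0,0],[0,0,0],0.3]]'
python3 -m creep '[[[0,0,0],[0,-0.5,0],0.3],[[0,0,0],[0,-1,0],0.3],[[0,0,0],[0,-1,0],0.3],[[0,0,0],[0,-1,0],0.3],[[0,0,0],[0.5,-1,0],0.3],[[0,0,0],[0.5,0,0.5],0.3],[[0,0,0],[0,0,1],0.3],[[0,0,0],[0,0,1],0.3],[[0,0,0],[0,0,1],0.3],[[0,0,0],[0,0,0],0.3]]'
python3 - <<'E'
from h import *
st()
for c in ['wrist','side','scene']:
    s,W=cloud(c);cv2.imwrite(f'pics/{c}5.png',s['img'][:,:,::-1]);np.save(f'{c}5.npy',W)
    V=np.where(W[...,2:]<.24,W,np.nan)
    for p in [(.5012,.122),(.589,.1115),(.5165,-.1105),(.561,-.117)]: print(c,caps(V,*p,.022))
    for p in [(.5445,.117),(.516,-.11)]:
        Q=W.reshape(-1,3);d=Q[:,:2]-p;e=np.array([.993,-.118]);a=d@e;b=d@[.118,.993]
        z=Q[(abs(b)<.022)&(abs(b)>.014)&(abs(a)<.06)&(Q[:,2]>.11)&(Q[:,2]<.16),2];h,ed=np.histogram(z,bins=np.arange(.11,.161,.002));i=h.argmax();print('  rim',p,np.median(z[abs(z-ed[i]-.001)<.002]).round(4),len(z))
E
```

```text
time: 13.85
ee_pos: [0.5041, 0.122, 0.1659]
orientation: [-0.126, -2.162, 2.162]
wrist_force: [-0.3, 1.3, 4.2]
gripper_width: 0.0317
time: 14.48
ee_pos: [0.504, 0.1222, 0.1657]
orientation: [-0.125, -2.162, 2.162]
wrist_force: [0.2, 0.0, 0.3]
gripper_width: 0.0657
time: 15.72
ee_pos: [0.462, 0.0202, 0.3017]
orientation: [-0.129, -2.161, 2.161]
wrist_force: [0.2, 0.0, 0.1]
gripper_width: 0.0669
t 15.72 tcp [0.462  0.0202 0.3017] F [0.2 0.  0.1] w 0.0669
[[-0.993  0.001 -0.118]
 [ 0.118 -0.    -0.993]
 [-0.001 -1.     0.   ]]
wrist [0.5013 0.1223 0.2063 0.0169]
wrist [0.5878 0.1109 0.1783 0.017 ]
wrist [ 0.5156 -0.1109  0.1774  0.0168]
wrist [ 0.5589 -0.1168  0.2053  0.017 ]
  rim (0.5445, 0.117) 0.1327 1844
  rim (0.516, -0.11) 0.1315 2472
side [0.504  0.124  0.2066 0.0178]
side [0.5898 0.1124 0.1792 0.0168]
side [ 0.5176 -0.1096  0.1775  0.0163]
side [ 0.5613 -0.1159  0.2052  0.0171]
  rim (0.5445, 0.117) 0.133 467
  rim (0.516, -0.11) 0.1314 576
scene [0.5036 0.1223 0.206  0.0167]
scene [0.5898 0.1121 0.1784 0.0179]
scene [ 0.5186 -0.1105  0.1773  0.0168]
scene [ 0.5633 -0.1185  0.2053  0.0171]
  rim (0.5445, 0.117) 0.1325 200
  rim (0.516, -0.11) 0.1308 168
```

View pics/side5.png

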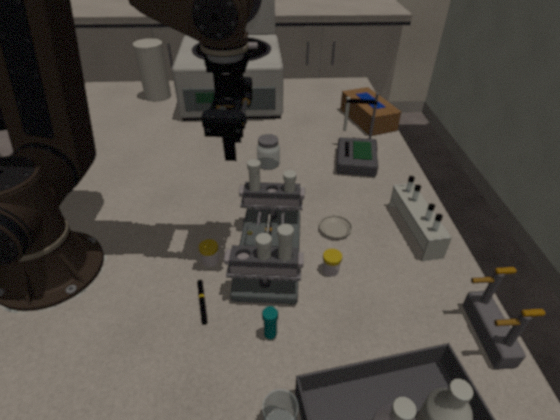

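The side view shows the tall tube now at px (253,175) in the left near hole, both pans about level, and the bystanders in place. I'll let it settle and check the rest position once more.

```bash
python3 -m creep '[[[0,0,0],[0,0,0],0.3],[[0,0,0],[0,0,0],0.3],[[0,0,0],[0,0,0],0.3],[[0,0,0],[0,0,0],0.3],[[0,0,0],[0,0,0],0.3],[[0,0,0],[0,0,0],0.3],[[0,0,0],[0,0,0],0.3],[[0,0,0],[0,0,0],0.3],[[0,0,0],[0,0,0],0.3],[[0,0,0],[0,0,0],0.3]]'
python3 - <<'E'
from h import *
s,W=cloud('wrist');V=np.where(W[...,2:]<.24,W,np.nan)
zz=[caps(V,*p,.022)[2] for p in [(.5012,.122),(.589,.1115),(.5165,-.1105),(.561,-.117)]];print(zz)
if abs(zz[0]-zz[3])<.003 and abs(zz[1]-zz[2])<.003: order.finish_job();print('done')
E
```

```text
time: 17.12
ee_pos: [0.4621, 0.0214, 0.3007]
orientation: [-0.125, -2.162, 2.162]
wrist_force: [0.1, -0.3, -0.6]
gripper_width: 0.0666
[np.float64(0.2064), np.float64(0.1784), np.float64(0.1775), np.float64(0.2053)]
the job is handed in; nothing more can be done
done
```

I moved one tall tube from the right bucket (which held tall, short, tall) to the near hole of the left bucket, pressed it home with about 14 N, and handed the job in at about 17 s.

**Balance:** After the beam settled, the matching cap tops on the two sides differed by only about 1 mm. The left pan reads about 0.5 mm above level and the right about 0.5 mm below. The heights did not change over the last 1.4 s, so the beam was at rest.

**Tubes:** Before the last settling wait, all four caps stood above their bucket rims by the amount expected for a fully seated tube. Tall tubes measured about 74 mm and short ones about 46 mm.

**Bystanders and arm:** In the last side view everything else looked in place, judged by eye rather than measured. The gripper is open and clear of everything.

None of the final checks failed. The cameras disagreed by 2–3 mm on horizontal position, which is close to their calibration error. While I was pressing, the tube also felt a sideways force of up to about 6 N, which fell as I eased it towards +y by about 1 mm.

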